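# Roll the bar trolley's new slats flush

## Robot

A 6-joint arm with a two-finger parallel gripper is mounted at the origin on the work surface. World frame = base frame: x ahead of the robot, y to its left, z up, the work surface at z = 0. Lengths are in m, angles in rad, forces in N, time in s.
With the tool pointing down it reaches from about 0.3 to 0.85 m from the base axis. Payload 4.2 kg.
Tool frame: the origin (TCP) lies on the centre line of the jaws, within the pads' length; the fingertips stand 14 mm ahead of it and the grasp point (between the pads) lies 5 mm behind it; z points along the fingers, x is the direction in which the jaws open and shut, and the axes are right-handed (so a half turn about z gives the same grasp; the last joint's range is limited). The gripper opens to 91 mm and grips with 3 to 60 N. Pads are 32 mm wide; open, the fingers measure 118 mm over their backs; the gripper's body (76 mm by 178 mm) begins 60 mm behind the grasp point.
Start: joints at [-0.02, 0.32, 1.565, -0, 1.257, -0.02], TCP at [0.575, 0, 0.204] pointing down, gripper open.
Joint ranges: [-3.11, 3.11], [-0.84, 2.01], [0.21, 2.61], [-1.34, 4.49], [0.05, 2.63], [-2.56, 2.56]. Speed limits (rad/s): [2.57, 2.57, 3.14, 3.14, 3.14, 3.14].

## Interface

Orientations are given as a rotation vector (axis times angle).
In Python, from station import * gives the robot as it stands. The module is installed in compiled form; this text tells all that it offers.
- The arm moves only by the shell command python3 -m creep 'ROWS' [OPENING] [FORCE]. ROWS is JSON, a list of rows, each a list of 4 numbers: the shift along the tool's x, y, z in cm, then the turn about the tool's z in degrees. In form: [[tx, ty, tz, yaw], ...]. A call has 1 to 5 rows; each row is the pose to reach, as a shift and turn from the pose commanded when the call began, along the tool's axes at that moment; what a row does not reach only later rows make up. A row lasts 1/10 s, in which the tool goes at most 50 mm and 8.59 degrees, less where a joint would pass 70% of its speed; a pose out of reach is approached as far as the arm can. A call with a gripper value outside its range is refused whole. OPENING is the finger opening in cm, from 0 to 9.12, set as the call begins (- or left out, the last holds). The fingers move at their own pace and stop on an object; FORCE is the grip in N (left out, the last holds). Time passes only in rows, so rows that repeat a pose let the fingers close. It gives the time, the measured TCP pose, the force and the opening at its end, in the units of the state.
- sense(): the state, without advancing time (a new reading comes with each control period).
- camera(name): name is "scene" or "side" or "wrist"; returns the picture (384x512x3 uint8, red, green, blue); there is no depth.
- camera_info(name): a dict with "fov_y" (degrees; the focal length in pixels is half the picture's height over the tangent of half this angle, whatever the lens; pixels are square), "cx", "cy" (the principal point, pixels), "R" (3x3) and "t" (3): a world point X has camera coordinates R X + t. Camera axes: x right, y down, z forward; pixel columns grow to the right and rows downward; lengths in m; the calibration is good to about 2 mm. The wrist camera is an equidistant fisheye: a pixel r from the principal point sees the ray r / f radians off the axis. A picture is of the moment at which its call begins: read the wrist's pose just before it. camera_info takes no time and is no camera call; for the wrist camera it gives the pose at the moment of the call.
- close_job(): hands the job in, once; it reports no verdict.
Trained networks look in the newest picture that a camera, given by its name, has taken for a name from the list of things; names that differ only in an ending like _2 or _b are one class to them, and where a whole thing is asked for, a point or a joint stands for the part that bears it (a point fixed in the world has none). Each returns a list of dicts, best first, with "conf" (0 to 1); they miss things now and then, are a little off and sometimes report something else, mostly with a low value. They report only what shows in the picture. A call takes as long as a camera call. They do not tell look-alikes from the thing itself.
- search_frame(thing, camera): "location" ([x, y, z] in m, in world coordinates, good to about 4 mm: the middle of the surface that is visible of it).
The state is a dict: "time_s": time; "q": joint angles; "joint_vel": joint speeds; "effort": joint torques, N m; "ee_pos": TCP position; "eef_rot": TCP orientation; "contact_force": force on the tool from outside, world axes, zero at the start; "ft_torque": the same for the moment, N m; "grip_width": finger opening in m.
Only numpy, scipy, OpenCV 4.12 (cv2) and the standard library are available. Lean on these libraries where they do the work, as an engineer would, in place of code of your own. Each camera call takes 0.05 s, during which the arm holds its last target.

## Task

The serving board's new bamboo slats still stand proud of its dark frame: stand the cocktail shaker that is in the way upright in the middle of the cork coaster, then take the twin-drum roller by its grip and roll it along the board with firm, steady pressure, but without bearing down hard, until all six slats are flush with the frame. Press the board only with the roller, rolling rather than stamping, then park the roller standing on its drums in the middle of its teal mat and let go. Leave everything else on the trolley where it stands.

Things in the scene. Friction and masses are not known exactly. Their poses are not given: they have to be found in the camera images.
- panel: Fixed serving board: dark wood frame 130 mm (x) by 280 mm (y), its top 18 mm above the table. Six pale bamboo slats lie across it, in a row along its y axis (the rolling direction), covering x -42..42, y -113..113 mm; their tops stand 22 mm above the table at first, 18 mm when flush. Origin: centre of the underside, on the table; z up.
- shaker_center (a point): Steel cocktail shaker, loose, about 0.3 kg, standing on the slats at first. 186 mm tall, foot 56 mm across, widest (66 mm) from 90 to 105 mm up, then a shoulder to a round cap 39 mm across from 130 to 180 mm above its underside. Point on its axis, 93 mm above its underside; z up.
- coaster_top (a point): Round cork coaster, 110 mm across, 4 mm thick, fixed. Point: centre of its top face.
- roller_center (a point): Twin-drum roller, loose, about 0.41 kg, 120 mm tall, standing on the mat at first. Two rubber drums 40 mm thick, 70 mm long (x), axles along x at y +-23 mm, 20 mm up; it rolls along its y. Frame 90 (x) by 86 mm (y), top 50 mm up; upright wooden grip 28 x 28 mm (sides along x and y) from 50 to 120 mm up. Point on the grip's axis, 60 mm above the drums' underside; z up.
- drum_a (a joint): Turning angle of the roller's drum on its +y side (rad), 0 at the start, free both ways without end; 1 rad is 20 mm of rolling.
- drum_b (a joint): The same for the drum on the roller's -y side.
- mat_top (a point): Square dark-teal mat, 130 x 130 mm, 4 mm thick, fixed: the roller's parking place. Point: centre of its top face.
- slat0 (a joint): How far slat 0 (84 mm in the board's x, 36 mm in its y, centred at y = -95 mm in the board's frame) has been pressed down: 0 standing proud as at the start, 0.004 m flush against its stop, which gives a little (about 1 mm for each further 6 N). It yields to about 6 N and stays where it is left.
- slat1 (a joint): How far slat 1 (84 mm in the board's x, 36 mm in its y, centred at y = -57 mm in the board's frame) has been pressed down: 0 standing proud as at the start, 0.004 m flush against its stop, which gives a little (about 1 mm for each further 6 N). It yields to about 6 N and stays where it is left.
- slat2 (a joint): How far slat 2 (84 mm in the board's x, 36 mm in its y, centred at y = -19 mm in the board's frame) has been pressed down: 0 standing proud as at the start, 0.004 m flush against its stop, which gives a little (about 1 mm for each further 6 N). It yields to about 6 N and stays where it is left.
- slat3 (a joint): How far slat 3 (84 mm in the board's x, 36 mm in its y, centred at y = 19 mm in the board's frame) has been pressed down: 0 standing proud as at the start, 0.004 m flush against its stop, which gives a little (about 1 mm for each further 6 N). It yields to about 6 N and stays where it is left.
- slat4 (a joint): How far slat 4 (84 mm in the board's x, 36 mm in its y, centred at y = 57 mm in the board's frame) has been pressed down: 0 standing proud as at the start, 0.004 m flush against its stop, which gives a little (about 1 mm for each further 6 N). It yields to about 6 N and stays where it is left.
- slat5 (a joint): How far slat 5 (84 mm in the board's x, 36 mm in its y, centred at y = 95 mm in the board's frame) has been pressed down: 0 standing proud as at the start, 0.004 m flush against its stop, which gives a little (about 1 mm for each further 6 N). It yields to about 6 N and stays where it is left.
- tumbler1_center (a point): Bystander, loose: clear acrylic tumbler, 74 mm across, 100 mm tall. Point on its axis 50 mm above the table.
- tumbler2_center (a point): Bystander, loose: second clear acrylic tumbler, same size. Point on its axis 50 mm above the table.
- bowl_center (a point): Bystander, loose: teal melamine bowl, 120 mm across, 50 mm tall. Point on its axis 25 mm above the table.
- tonic_center (a point): Bystander, loose: green glass bottle, 60 mm across, 200 mm tall. Point on its axis 100 mm above the table.
- jigger_center (a point): Bystander, loose: small steel double-cone jigger, 44 mm across, 80 mm tall. Point on its axis 40 mm above the table.
- muddler_center (a point): Bystander, loose: bamboo muddler lying down, 200 mm long, 30 mm thick. Point on its axis 12 mm above the table.
- sugar_center (a point): Bystander, loose: amber glass jar with white lid, 60 mm across, 85 mm tall. Point on its axis 42 mm above the table.
There are look-alikes about, which are no part of the job. Leave any yellow look-alike of the part that bears roller_center alone. There is more than one size of the part that bears mat_top; the job needs the larger.

How it is judged:
On the way, in this order (a step that is already met when the one before it is completed fails the run):
1. the shaker stands upright on the coaster, off the board (horizontal distance between shaker_center and coaster_top below 0.03 m and z of shaker_center in the frame of coaster_top between 0.089 and 0.097 m and angle between shaker_center's own z axis and vertical below 0.1 rad), for 0.2 s.
2. a drum of the roller has rolled 30 mm one way or the other while pressing on the board ((value of joint any of drum_a, drum_b above 1.5 rad or value of joint any of drum_a, drum_b below -1.5 rad) and contact force between panel and anything else above 4 N), for 0.03 s.
3. all six slats are flush, with the shaker still on the coaster (all of step 1 and value of joint each of slat0, slat1, slat2, slat3, slat4, slat5 above 0.003 m), for 0.1 s.
4. the roller stands on its mat (horizontal distance between roller_center and mat_top below 0.035 m and z of roller_center in the frame of mat_top between 0.056 and 0.064 m and angle between roller_center's own z axis and vertical below 0.1 rad), for 0.2 s.
At the end, for the whole second after the job is handed in: All six slats down at least 3 of 4 mm; shaker upright (0.1 rad) on the coaster within 30 mm of its centre; roller upright (0.1 rad) on its drums on the mat, within 35 mm of its centre; both released (all of step 3 and all of step 4); the robot touches nothing.
It fails at once if a bystander is pushed more than 40 mm (distance of any of tumbler1_center, tumbler2_center, bowl_center, tonic_center, jigger_center, muddler_center, sugar_center from where it was at the start of the episode above 0.04 m).
It fails at once if a standing bystander is knocked over (angle between any of tumbler1_center, tumbler2_center, bowl_center, tonic_center, jigger_center, sugar_center's own z axis and vertical above 0.5 rad).
It fails at once if the shaker is laid over or tipped far (angle between shaker_center's own z axis and vertical above 0.6 rad).
It fails at once if the gripper's fingers press on the board (contact force between the fingers and panel above 4 N).
It fails at once if the board is pressed with more than 80 N (contact force between panel and anything else above 80 N).
It also fails if it takes over 67 s, if anything falls off the work surface, if the arm or the gripper's body presses on something with over 40 N, if the wrist force passes 120 N, or if a joint passes its speed limit or range.

## Working session

There is one attempt and no reset: what is moved stays moved. The work goes in short steps, Python scripts to look and compute and a shell command to move; the robot and the scene stay as the last step left them, time stands still between calls to the robot, and variables do not carry over. Pictures are saved under pics/ and viewed, and the job is handed in when it is done.

```bash
mkdir -p pics; python3 - <<'E'
from station import *
import cv2
s=sense();print(s['time_s'],s['ee_pos'],s['eef_rot'],s['grip_width'],s['contact_force'])
for n in ['scene','side','wrist']:
    im=camera(n);cv2.imwrite(f'pics/{n}0.png',im[:,:,::-1])
    i=camera_info(n);print(n,i)
E
```

```text
0.0 [ 5.74482616e-01 -1.13386992e-05  2.03326867e-01] [-3.14155863e+00  3.34624943e-05  2.73000253e-03] 0.09096796146295445 [ 0.166865   -0.89990515  0.15273481]
scene {'fov_y': 54.964528503095174, 'cx': 258.13597282226664, 'cy': 184.95986925394917, 'R': array([[ 0.66652792,  0.7454363 , -0.00807758],
       [ 0.41328852, -0.37851419, -0.82820264],
       [-0.62042979,  0.54868181, -0.56037054]]), 't': array([-0.36999413, -0.16147378,  1.38385738])}
side {'fov_y': 54.13798771886351, 'cx': 253.70544640943749, 'cy': 191.5362345259012, 'R': array([[ 0.70501556, -0.70886176,  0.02163463],
       [-0.33381968, -0.35861464, -0.87175682],
       [ 0.62571358,  0.60738006, -0.48946091]]), 't': array([-0.39528998,  0.26620292,  0.96888231])}
wrist {'fov_y': 65.70646984690485, 'cx': 252.14659761938356, 'cy': 188.5821672438332, 'R': array([[ 9.99999720e-01,  4.07071128e-06, -7.48045106e-04],
       [ 2.23611707e-04, -9.55889550e-01,  2.93726264e-01],
       [-7.13852825e-04, -2.93726349e-01, -9.55889284e-01]]), 't': array([-0.57385051, -0.03301156,  0.39230771])}
```

View pics/scene0.png

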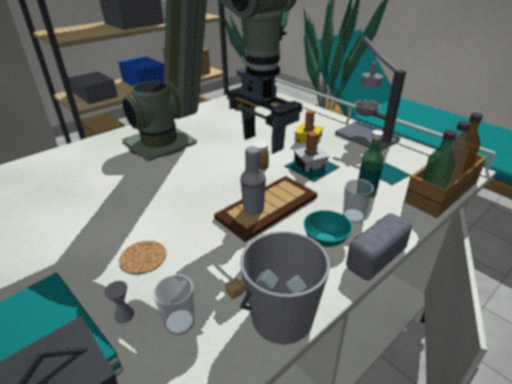

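View pics/side0.png

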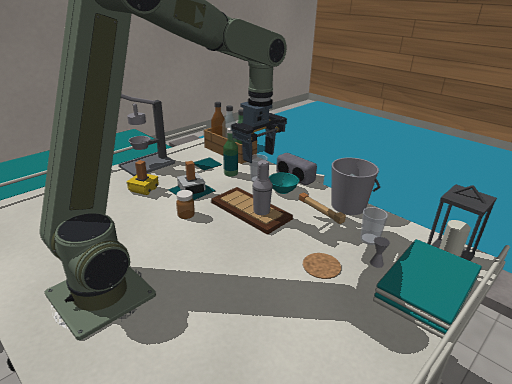

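View pics/wrist0.png

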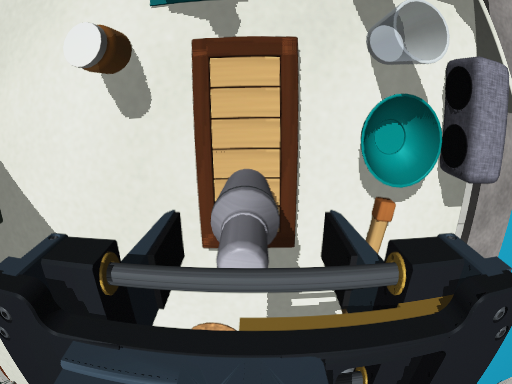

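```bash
python3 - <<'E'
from station import *
for n in ['panel','shaker_center','roller_center','coaster_top','mat_top','tumbler1_center','bowl_center','tonic_center','jigger_center','muddler_center','sugar_center']:
  for c in ['scene','side','wrist']:
    print(n,c,[(round(d['conf'],2),[round(float(v),3) for v in d['location']]) for d in search_frame(n,c)][:3])
print(sense()['time_s'])
E
```

```text
panel scene [(0.88, [0.593, 0.008, 0.016]), (0.41, [0.579, 0.04, 0.024])]
panel side [(0.93, [0.542, 0.004, 0.023])]
panel wrist [(0.73, [0.568, 0.062, 0.018]), (0.43, [0.592, -0.022, 0.019]), (0.32, [0.567, -0.011, 0.147])]
shaker_center scene [(0.74, [0.585, -0.046, 0.122])]
shaker_center side [(0.63, [0.55, -0.05, 0.121])]
shaker_center wrist [(0.59, [0.571, -0.012, 0.146])]
roller_center scene [(0.72, [0.375, 0.402, 0.054]), (0.68, [0.511, 0.266, 0.057])]
roller_center side [(0.59, [0.491, 0.267, 0.057]), (0.5, [0.777, 0.044, 0.034])]
roller_center wrist [(0.5, [0.566, 0.084, 0.025])]
coaster_top scene [(0.76, [0.514, -0.33, 0.004])]
coaster_top side [(0.95, [0.503, -0.335, 0.006])]
coaster_top wrist [(0.84, [0.508, -0.286, 0.002])]
mat_top scene [(0.61, [0.715, 0.44, 0.005]), (0.55, [0.538, 0.248, 0.004]), (0.3, [0.732, -0.361, 0.07])]
mat_top side [(0.64, [0.702, 0.431, 0.006]), (0.25, [0.623, -0.44, 0.056])]
mat_top wrist [(0.74, [0.461, 0.219, 0.008]), (0.57, [0.567, 0.119, 0.023])]
tumbler1_center scene [(0.88, [0.76, 0.153, 0.075])]
tumbler1_center side []
tumbler1_center w
[... 287 characters left out ...]
3, -0.02, 0.022])]
tonic_center scene [(0.74, [0.724, 0.278, 0.118])]
tonic_center side [(0.93, [0.695, 0.273, 0.089])]
tonic_center wrist []
jigger_center scene [(0.69, [0.64, -0.437, 0.07])]
jigger_center side [(0.74, [0.555, 0.043, 0.022]), (0.56, [0.622, -0.44, 0.054])]
jigger_center wrist []
muddler_center scene [(0.66, [0.75, -0.235, 0.025])]
muddler_center side [(0.84, [0.741, -0.162, 0.016]), (0.61, [0.557, 0.082, 0.024])]
muddler_center wrist [(0.68, [0.752, -0.075, 0.019]), (0.5, [0.771, 0.04, 0.02]), (0.16, [0.4, 0.156, 0.081])]
sugar_center scene [(0.49, [0.412, 0.16, 0.067])]
sugar_center side [(0.86, [0.373, 0.137, 0.052])]
sugar_center wrist [(0.92, [0.399, 0.155, 0.083])]
1.8
```

```bash
cat > h.py <<'E'
import numpy as np,cv2
from station import *
def ray(n,u,v,info=None):
    i=info or camera_info(n)
    f=192/np.tan(np.radians(i['fov_y']/2))
    a,b=(u-i['cx']),(v-i['cy'])
    if n=='wrist':
        r=np.hypot(a,b);th=r/f
        d=np.array([np.sin(th)*a/max(r,1e-9),np.sin(th)*b/max(r,1e-9),np.cos(th)])
    else: d=np.array([a/f,b/f,1.])
    R=np.array(i['R']);return -R.T@np.array(i['t']),R.T@d
def px(n,u,v,z,info=None):
    c,d=ray(n,u,v,info);return (c+d*(z-c[2])/d[2]).round(4)
def proj(n,X,info=None):
    i=info or camera_info(n);f=192/np.tan(np.radians(i['fov_y']/2))
    p=np.array(i['R'])@np.array(X)+np.array(i['t'])
    if n=='wrist':
        r=np.hypot(p[0],p[1]);th=np.arctan2(r,p[2]);return i['cx']+f*th*p[0]/r,i['cy']+f*th*p[1]/r
    return i['cx']+f*p[0]/p[2],i['cy']+f*p[1]/p[2]
def crop(path,out,x0,y0,x1,y1,k):
    im=cv2.imread(path)[y0:y1,x0:x1];cv2.imwrite(out,cv2.resize(im,None,fx=k,fy=k,interpolation=cv2.INTER_CUBIC))
E
python3 - <<'E'
from h import *
i=camera_info('wrist')
for u,v in [(193,38),(298,37),(203,247),(295,246)]: print(px('wrist',u,v,.018,i))
crop('pics/scene0.png','pics/s0c.png',270,100,420,200,5)
crop('pics/side0.png','pics/d0c.png',110,130,260,230,5)
crop('pics/wrist0.png','pics/w0c.png',180,20,310,270,2)
E
```

```text
[0.5022 0.1637 0.018 ]
[0.6304 0.164  0.018 ]
[ 0.5054 -0.115   0.018 ]
[ 0.6346 -0.1133  0.018 ]
```

View pics/s0c.png

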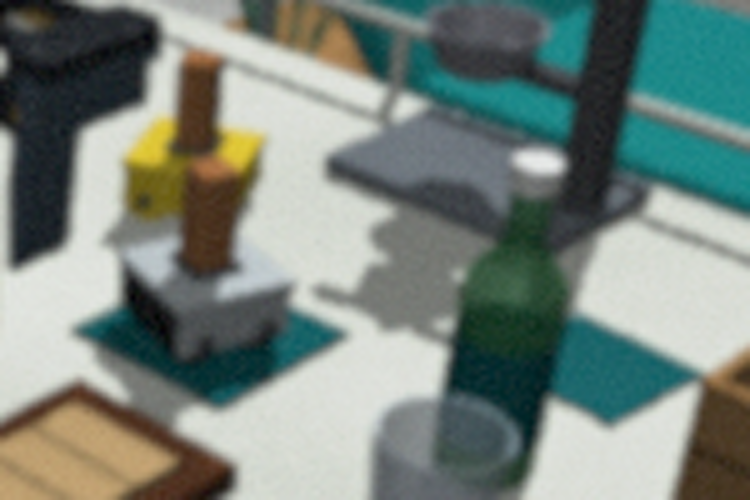

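View pics/d0c.png

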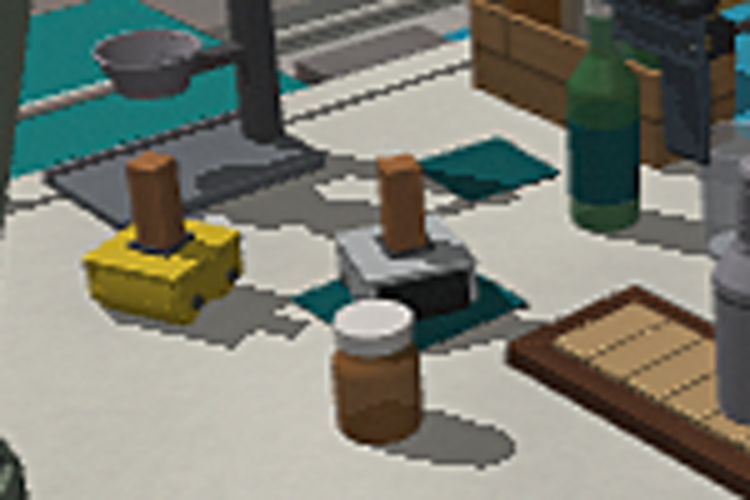

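View pics/w0c.png

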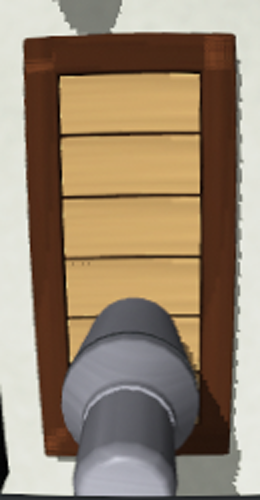

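```bash
python3 - <<'E'
from h import *
print('mat1',[px('scene',*p,.004) for p in [(285,166),(314,181),(339,167)]],[px('side',*p,.004) for p in [(169,190),(215.6,190.6),(195,199.6)]])
print('mat2',[px('scene',*p,.004) for p in [(410,175),(392,185)]],[px('side',*p,.004) for p in [(194,162),(210,157.4),(222,164.4),(206,169.6)]])
print('panel side',[px('side',110+x/5,130+y/5,.018) for x,y in [(632,290),(508,352)]])
crop('pics/scene0.png','pics/s0d.png',210,140,330,240,6)
crop('pics/side0.png','pics/d0d.png',205,145,305,235,6)
E
```

```text
mat1 [array([0.4457, 0.2174, 0.004 ]), array([0.5702, 0.2197, 0.004 ]), array([0.5704, 0.3438, 0.004 ])] [array([0.4393, 0.3401, 0.004 ]), array([0.5674, 0.2145, 0.004 ]), array([0.4678, 0.214 , 0.004 ])]
mat2 [array([0.7529, 0.4703, 0.004 ]), array([0.7453, 0.3781, 0.004 ])] [array([0.6657, 0.4801, 0.004 ]), array([0.7499, 0.4709, 0.004 ]), array([0.741 , 0.3771, 0.004 ]), array([0.6564, 0.3838, 0.004 ])]
panel side [array([0.6231, 0.1565, 0.018 ]), array([0.494 , 0.1492, 0.018 ])]
```

View pics/s0d.png

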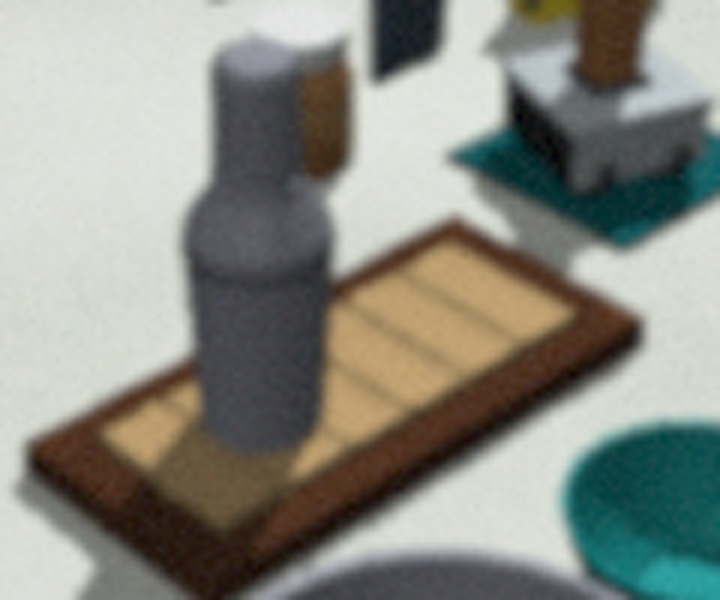

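View pics/d0d.png

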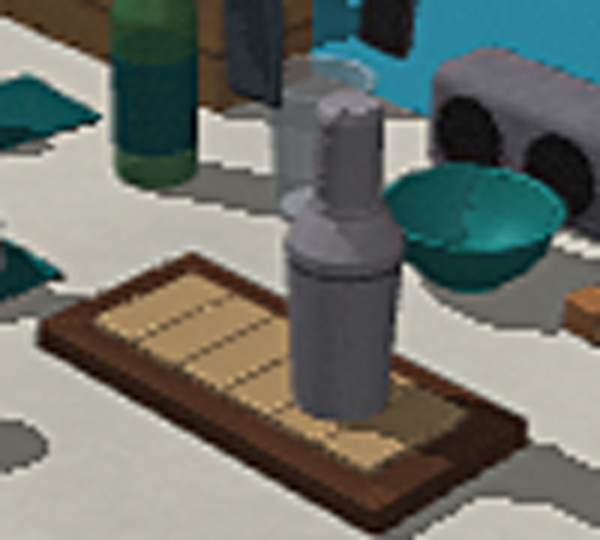

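```bash
python3 - <<'E'
from h import *
from scipy.optimize import least_squares
S=lambda x,y:(210+x/6,140+y/6); D=lambda x,y:(205+x/6,145+y/6)
print('panel scene',[px('scene',*S(*p),.018) for p in [(455,220),(640,322),(30,450)]])
print('panel side',[px('side',*D(*p),.018) for p in [(192,255),(38,328),(527,420),(372,515)]])
ci={n:camera_info(n) for n in('scene','side')}
def fun(p):
    r=[]
    for n,obs in (('scene',[S(259,100),S(258.5,350)]),('side',[D(350.5,160),D(339.5,370)])):
        a=np.array(proj(n,[p[0],p[1],.03],ci[n]));b=np.array(proj(n,[p[0],p[1],.2],ci[n]))
        for u,v in obs:
            r.append(a[0]+(b[0]-a[0])*(v-a[1])/(b[1]-a[1])-u)
    return r
s=least_squares(fun,[.57,-.05]);print(s.x,s.fun)
def tri(a,b):
    def fun(X): return np.r_[np.subtract(proj('scene',X,ci['scene']),a),np.subtract(proj('side',X,ci['side']),b)]
    s=least_squares(fun,[.5,.26,.1]);return s.x,s.fun
C=lambda x,y:(270+x/5,100+y/5);E=lambda x,y:(110+x/5,130+y/5)
print('grip top',tri(C(212,167),E(400,160)))
print('grip bottom',tri(C(208,265),E(403,243)))
E
```

```text
panel scene [array([0.5085, 0.1571, 0.018 ]), array([0.6326, 0.1581, 0.018 ]), array([ 0.5137, -0.118 ,  0.018 ])]
panel side [array([0.6275, 0.1579, 0.018 ]), array([0.4966, 0.1539, 0.018 ]), array([ 0.6339, -0.1156,  0.018 ]), array([ 0.5013, -0.1185,  0.018 ])]
[ 0.56990216 -0.02900205] [-0.41407969  0.44650154 -0.24790061  0.26116715]
grip top (array([0.50157321, 0.27727413, 0.12396523]), array([ 0.05004463, -0.13208515,  0.06244361,  0.15623182]))
grip bottom (array([0.50197218, 0.28099635, 0.05297951]), array([ 0.0780149 , -0.19019406,  0.0987204 ,  0.22086669]))
```

```bash
python3 -m creep '[[-0.45,2.9,0,0],[-0.45,2.9,0,0],[-0.45,2.9,0,0]]' && python3 - <<'E'
from h import *
im=camera('wrist');cv2.imwrite('pics/w1.png',im[:,:,::-1])
im=camera('side');cv2.imwrite('pics/d1.png',im[:,:,::-1]);crop('pics/d1.png','pics/d1c.png',205,90,325,235,4)
E
```

```text
time_s: 2.1
ee_pos: [0.5705, -0.0292, 0.2042]
eef_rot: [-3.141, 0.002, -0.0]
contact_force: [-0.1, 0.8, -1.0]
grip_width: 0.091
```

View pics/w1.png

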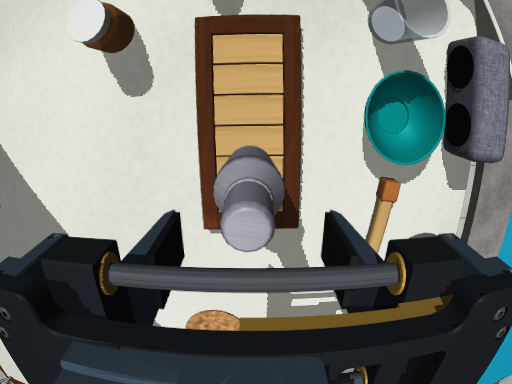

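View pics/d1c.png

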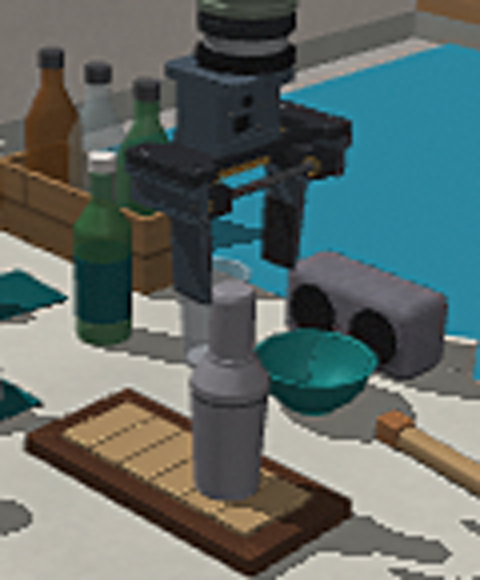

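```bash
python3 - <<'E'
from h import *
print(px('wrist',248,228,.208),px('wrist',247,250,.205), [proj('wrist',[.5705,-.0292,z]) for z in (.19,.208)])
ci={n:camera_info(n) for n in('wrist','side')}
# wrist cap top center & side cap top
from scipy.optimize import least_squares
a=(248,229);b=(205+233/4,90+293/4)
f=lambda X:np.r_[np.subtract(proj('wrist',X,ci['wrist']),a),np.subtract(proj('side',X,ci['side']),b)]
s=least_squares(f,[.57,-.03,.2]);print(s.x,s.fun)
E
```

```text
[ 0.5673 -0.0262  0.208 ] [ 0.5665 -0.0443  0.205 ] [(np.float64(252.8425720500861), np.float64(221.29532814113813)), (np.float64(252.92371830390962), np.float64(232.1251606571879))]
[ 0.56725526 -0.02888214  0.20386734] [ 0.05647738  0.05147155 -0.35269892  0.09731021]
```

```bash
python3 -m creep '[[-0.2,0,1.5,0],[-0.2,0,3.0,0],[-0.2,0,3.0,0]]' && python3 -m creep '[[0,0,0,0],[0,0,0,0],[0,0,0,0],[0,0,0,0],[0,0,0,0]]' 3.0 30
```

```text
time_s: 2.5
ee_pos: [0.5672, -0.0282, 0.1723]
eef_rot: [-3.141, -0.001, 0.007]
contact_force: [0.2, 0.1, 0.1]
grip_width: 0.0914
time_s: 3.0
ee_pos: [0.5687, -0.029, 0.1745]
eef_rot: [3.142, -0.0, 0.001]
contact_force: [-0.1, 0.4, -0.1]
grip_width: 0.0537
```

```bash
python3 -m creep '[[0,0,0,0],[0,0,-0.3,0],[0,0,-1,0],[0,0,-3,0],[0,0,-3,0]]'; python3 - <<'E'
from h import *
im=camera('side');cv2.imwrite('pics/d2.png',im[:,:,::-1]);crop('pics/d2.png','pics/d2c.png',205,90,325,235,4)
for c in ('side','scene'):
  camera(c);print(search_frame('coaster_top',c)[:2])
i={n:camera_info(n) for n in('scene','side')}
# coaster ellipse by colour
for n in i:
  im=camera(n);hsv=cv2.cvtColor(im,cv2.COLOR_RGB2HSV)
  m=cv2.inRange(hsv,(5,70,80),(20,255,255))
  u,v=map(int,proj(n,[.508,-.332,.004]));w=np.zeros_like(m);w[v-22:v+22,u-32:u+32]=1;m=m*w
  ys,xs=np.nonzero(m);P=np.array([px(n,x,y,.004,i[n])[:2] for x,y in zip(xs,ys)])
  print(n,len(xs),P.mean(0),P.min(0),P.max(0))
E
```

```text
time_s: 3.5
ee_pos: [0.5702, -0.0291, 0.2067]
eef_rot: [3.141, 0.0, 0.008]
contact_force: [1.0, -0.3, -2.1]
grip_width: 0.037
[{'location': [0.499, -0.3334, 0.0089], 'conf': 0.74}]
[{'location': [0.5095, -0.3329, 0.0073], 'conf': 0.55}]
scene 1137 [ 0.51035515 -0.33174793] [ 0.4559 -0.384 ] [ 0.5618 -0.278 ]
side 751 [ 0.50628123 -0.32942543] [ 0.4517 -0.383 ] [ 0.5627 -0.2743]
```

View pics/d2c.png

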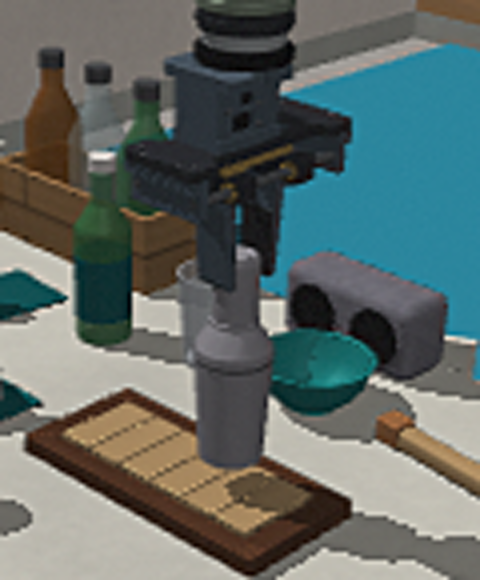

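```bash
python3 -m creep '[[-0.5,2.5,0,0],[-1.2,6,0,0],[-1.9,9.5,0,0],[-2.6,13,0,0],[-3.3,16.5,0,0]]'; python3 -m creep '[[-0.7,3.5,0,0],[-1.4,7,0,0],[-2.1,10.5,0,0],[-2.8,13.7,0,0],[-2.8,13.7,0,0]]'; python3 -m creep '[[0,0,1.5,0],[0,0,3,0],[0,0,3.7,0],[0,0,3.7,0]]'; python3 - <<'E'
from h import *
print(sense()['ee_pos'],sense()['contact_force'])
im=camera('side');cv2.imwrite('pics/d3.png',im[:,:,::-1]);crop('pics/d3.png','pics/d3c.png',260,120,400,300,4)
im=camera('scene');cv2.imwrite('pics/s3.png',im[:,:,::-1]);crop('pics/s3.png','pics/s3c.png',80,130,220,310,4)
E
```

```text
time_s: 4.35
ee_pos: [0.535, -0.1952, 0.2037]
eef_rot: [-3.141, -0.0, 0.001]
contact_force: [0.6, -0.6, -2.1]
grip_width: 0.0371
time_s: 4.85
ee_pos: [0.5063, -0.3352, 0.2033]
eef_rot: [3.139, -0.006, -0.002]
contact_force: [-1.2, -0.7, -2.3]
grip_width: 0.0374
time_s: 5.25
ee_pos: [0.5069, -0.3301, 0.1658]
eef_rot: [-3.14, -0.001, 0.004]
contact_force: [0.0, 0.0, -2.6]
grip_width: 0.0372
[ 0.50694334 -0.33008371  0.16580774] [ 0.00814401  0.02352902 -2.58770382]
```

View pics/d3c.png

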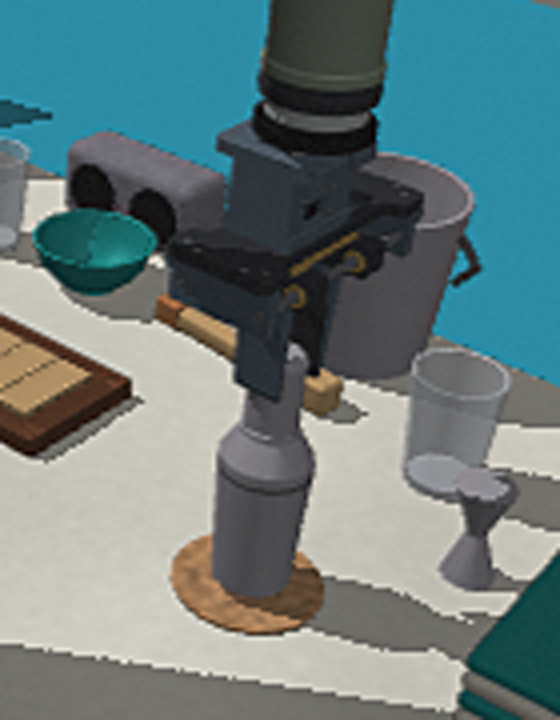

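View pics/s3c.png

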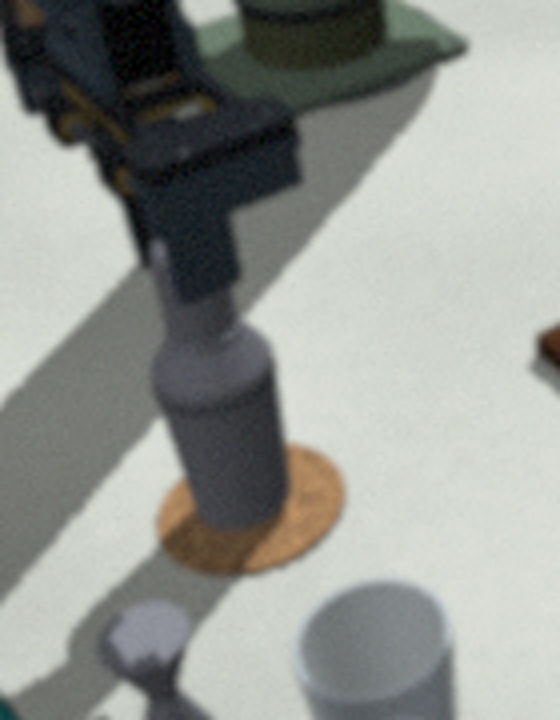

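```bash
python3 - <<'E'
from h import *
for n in('scene','side'):print(n,[np.round(proj(n,[.507,-.330,z]),1) for z in (.008,.1,.19)])
E
python3 -m creep '[[0,0,0.4,0],[0,0,0.7,0],[0,0,0.7,0]]';python3 -m creep '[[0,0,0.2,0],[0,0,0.2,0]]'
```

```text
scene [array([142. , 254.4]), array([134.4, 224.9]), array([126.1, 192.3])]
side [array([321.9, 263.9]), array([325.5, 238. ]), array([329.5, 210.3])]
time_s: 5.65
ee_pos: [0.5074, -0.3308, 0.1599]
eef_rot: [-3.141, -0.0, 0.001]
contact_force: [0.4, -0.6, -3.1]
grip_width: 0.037
time_s: 5.85
ee_pos: [0.5078, -0.3315, 0.1591]
eef_rot: [3.14, 0.0, 0.002]
contact_force: [0.1, -0.7, 0.5]
grip_width: 0.0375
```

```bash
python3 -m creep '[[0,0,0.05,0],[0,0,0.05,0],[0,0,0.05,0],[0,0,0.05,0],[0,0,0.05,0]]' 7.5; python3 -m creep '[[0,0,-2,0],[0,0,-5,0],[0,0,-8,0],[0,0,-8,0]]'; python3 - <<'E'
from h import *
im=camera('side');cv2.imwrite('pics/d4.png',im[:,:,::-1]);crop('pics/d4.png','pics/d4c.png',260,120,400,300,4)
im=camera('scene');cv2.imwrite('pics/s4.png',im[:,:,::-1])
E
```

```text
time_s: 6.35
ee_pos: [0.5075, -0.331, 0.1576]
eef_rot: [-3.142, -0.0, -0.0]
contact_force: [0.6, -0.5, -0.7]
grip_width: 0.0733
time_s: 6.75
ee_pos: [0.5095, -0.3323, 0.2424]
eef_rot: [3.136, 0.0, 0.012]
contact_force: [0.6, -0.5, 0.1]
grip_width: 0.0752
```

View pics/d4c.png

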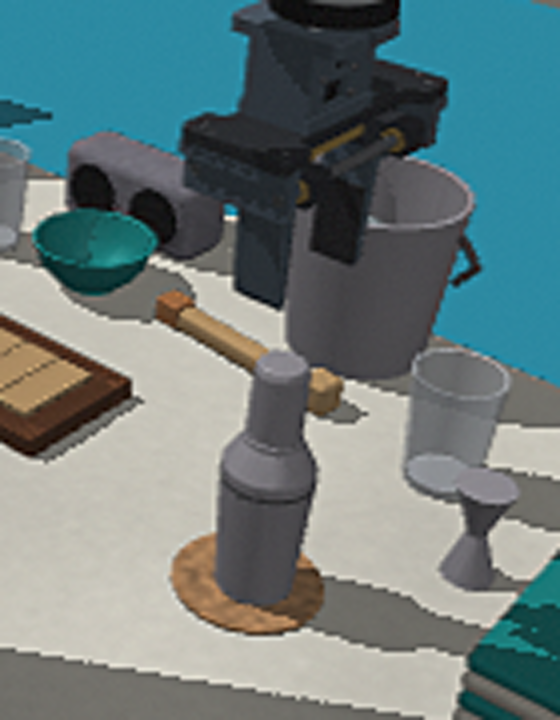

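View pics/s4.png

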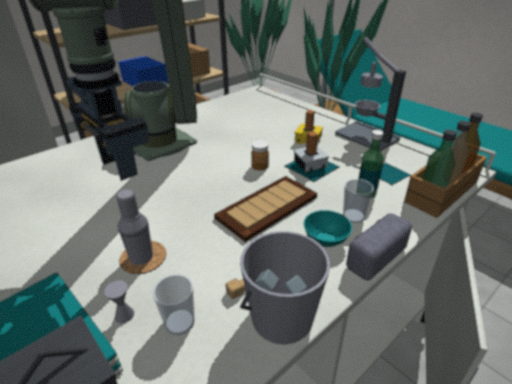

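```bash
python3 -m creep '[[0.5,-4,-1,0],[1.5,-9,-1,0],[2.5,-14,-1,0],[3.5,-19,-1,0],[4.5,-24,-1,0]]' 9.1;python3 -m creep '[[1,-5,0,0],[1.2,-6,0,0],[1.2,-6,0,0]]'; python3 - <<'E'
from h import *
print(sense()['ee_pos']);i=camera_info('wrist')
im=camera('wrist');cv2.imwrite('pics/w5.png',im[:,:,::-1]);np.save('w5R.npy',i['R']);np.save('w5t.npy',i['t'])
E
```

```text
time_s: 7.35
ee_pos: [0.551, -0.0929, 0.246]
eef_rot: [-3.141, 0.001, 0.004]
contact_force: [1.3, 0.2, 0.2]
grip_width: 0.0911
time_s: 7.65
ee_pos: [0.5632, -0.0333, 0.2462]
eef_rot: [3.142, 0.005, -0.004]
contact_force: [-0.2, -0.4, -0.4]
grip_width: 0.0909
[ 0.56323709 -0.03327935  0.24618648]
```

View pics/w5.png

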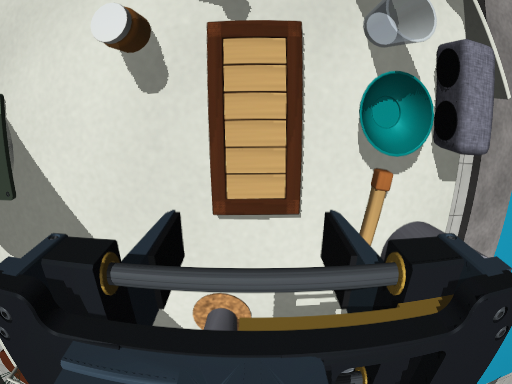

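Board corners at about (207,22), (302,22), (214,214), (300,214); whole board is visible, clear. I fit its pose from the colours, then go on toward the roller.

```bash
python3 - <<'E'
from h import *
im=cv2.imread('pics/w5.png');i=camera_info('wrist')
hsv=cv2.cvtColor(im,cv2.COLOR_BGR2HSV)
m=cv2.inRange(hsv,(8,60,120),(28,200,255));w=np.zeros_like(m);w[30:205,215:295]=1;m*=w
m=cv2.morphologyEx(m,cv2.MORPH_CLOSE,np.ones((7,7)))
def rect(m,z):
    c=max(cv2.findContours(m,cv2.RETR_EXTERNAL,cv2.CHAIN_APPROX_NONE)[0],key=cv2.contourArea)
    P=np.array([px('wrist',*p[0],z,i)[:2] for p in c],np.float32)*1000
    return cv2.minAreaRect(P)
print('slats',rect(m,.022))
m2=cv2.inRange(hsv,(0,90,20),(15,255,130));w[:]=0;w[15:222,200:308]=1;m2=cv2.morphologyEx((m2*w)|m,cv2.MORPH_CLOSE,np.ones((7,7)))
print('frame',rect(m2,.018))
E
python3 -m creep '[[-0.5,-4,0,0],[-1.5,-9,0,0],[-2.5,-14,0,0],[-3.5,-19,0,0],[-4.5,-22,0,0]]';python3 -m creep '[[-0.5,-0.5,0,0],[-1.2,-1,0,0],[-1.2,-1,0,0]]'; python3 - <<'E'
from h import *
print(sense()['ee_pos']);
im=camera('wrist');cv2.imwrite('pics/w6.png',im[:,:,::-1])
E
```

```text
slats ((565.9884643554688, 22.336936950683594), (84.08405303955078, 225.05162048339844), 0.7516201734542847)
frame ((565.9603271484375, 22.271896362304688), (128.89932250976562, 278.261962890625), 0.6740550994873047)
time_s: 8.2
ee_pos: [0.5185, 0.1855, 0.2471]
eef_rot: [3.141, -0.002, -0.001]
contact_force: [-0.1, -0.2, 0.5]
grip_width: 0.0909
time_s: 8.5
ee_pos: [0.5063, 0.1937, 0.2475]
eef_rot: [3.141, -0.002, -0.001]
contact_force: [0.7, -0.9, 0.3]
grip_width: 0.0912
[0.50633432 0.19365982 0.24750756]
```

View pics/w6.png

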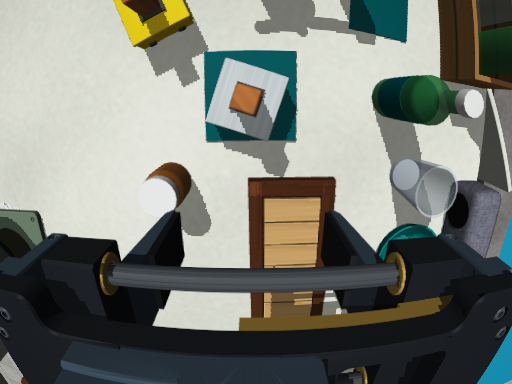

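```bash
python3 - <<'E'
from h import *
im=cv2.imread('pics/w6.png');i=camera_info('wrist')
hsv=cv2.cvtColor(im,cv2.COLOR_BGR2HSV)
def rect(m,z):
    m=cv2.morphologyEx(m,cv2.MORPH_CLOSE,np.ones((5,5)))
    c=max(cv2.findContours(m,cv2.RETR_EXTERNAL,cv2.CHAIN_APPROX_NONE)[0],key=cv2.contourArea)
    P=np.array([px('wrist',*p[0],z,i)[:2] for p in c],np.float32)*1000
    return cv2.minAreaRect(P)
w=np.zeros(im.shape[:2],np.uint8);w[55:142,205:292]=1
notteal=(cv2.inRange(hsv,(80,100,0),(100,255,255))==0).astype(np.uint8)*255
print('frame',rect(notteal*w,.054))
w[:]=0;w[75:122,225:270]=1
print('grip',rect(cv2.inRange(hsv,(3,110,60),(22,255,255))*w,.115))
w[:]=0;w[40:150,195:305]=1
print('mat',rect(cv2.inRange(hsv,(80,100,0),(100,255,255))*w,.004))
crop('pics/w6.png','pics/w6c.png',190,35,310,155,5)
E
```

```text
frame ((501.7809753417969, 278.1427001953125), (106.7895736694336, 109.61283874511719), 89.25102996826172)
grip ((499.3649597167969, 278.4449768066406), (28.397302627563477, 28.04937171936035), 71.56521606445312)
mat ((503.4856262207031, 284.1321716308594), (128.93157958984375, 129.56285095214844), 0.324154257774353)
```

View pics/w6c.png

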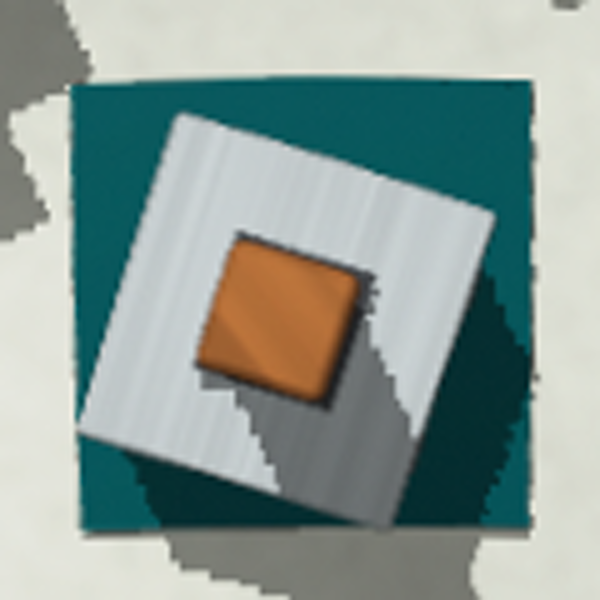

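```bash
python3 - <<'E'
from h import *
S=lambda x,y:(190+x/5,35+y/5)
print(px('wrist',*S(280,322),.124),px('wrist',*S(286,321),.054))
P=np.array([px('wrist',*S(*p),.054)[:2] for p in [(180,112),(495,213),(390,527),(78,433)]]);print(P)
for k in range(4):
  d=P[(k+1)%4]-P[k];print(np.hypot(*d),np.degrees(np.arctan2(d[1],d[0])))
E
```

```text
[0.5003 0.2776 0.124 ] [0.5004 0.2779 0.054 ]
[[0.4744 0.3314]
 [0.5523 0.3058]
 [0.5265 0.2257]
 [0.4478 0.2504]]
0.08199859754898252 -18.191890668673718
0.08415254006861589 -107.85361362512766
0.08248502894465151 162.57553146694713
0.08525585023914778 71.8200752177655
```

```bash
python3 - <<'E'
from h import *
a=cv2.imread('pics/s4.png')[140:190,275:345];b=cv2.imread('pics/d4.png')[150:210,160:225]
a=cv2.resize(a,(700,500)[:2],interpolation=cv2.INTER_CUBIC);cv2.imwrite('pics/s4r.png',a)
cv2.imwrite('pics/d4r.png',cv2.resize(b,None,fx=9,fy=9,interpolation=cv2.INTER_CUBIC))
for n in ('scene','side'):
  print(n,[np.round(proj(n,X),1) for X in ([.5,.278,.054],[.5+.043*.95,.278-.043*.31,.03],[.5-.043*.31,.278-.043*.95,.03],[.5-.043*.95,.278+.043*.31,.03])])
E
```

```text
scene [array([310.6, 152.6]), array([317. , 165.2]), array([298.6, 161.8]), array([303.6, 153.2])]
side [array([190.7, 179. ]), array([201.8, 182.4]), array([194.9, 189.5]), array([180.2, 186.8])]
```

View pics/s4r.png

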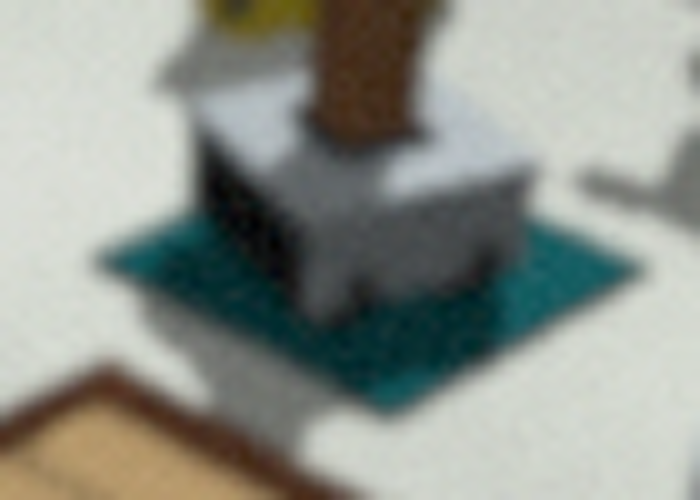

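View pics/d4r.png

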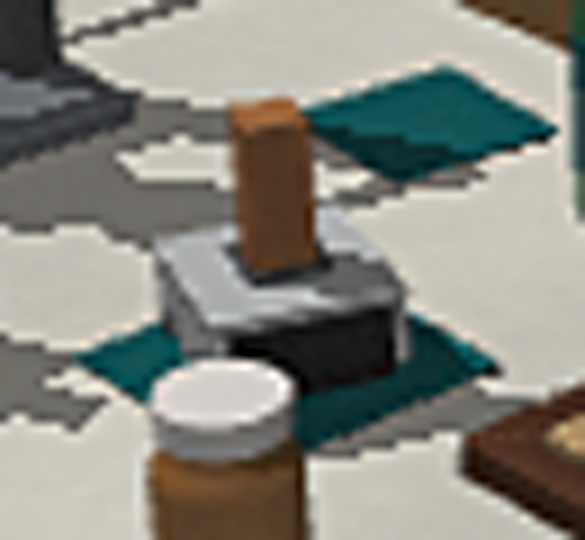

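```bash
python3 -m creep '[[-0.2,-3,0,8],[-0.5,-7,0,16],[-0.6,-8.4,0,18.2],[-0.6,-8.4,4,18.2],[-0.6,-8.4,8,18.2]]'; python3 -m creep '[[0,0,0,0],[0,0,0,0]]'; python3 - <<'E'
from h import *
s=sense();print(s['ee_pos'],s['eef_rot'])
print(proj('wrist',[.5003,.2777,.124]),proj('wrist',[s['ee_pos'][0],s['ee_pos'][1],.124]))
im=camera('wrist');cv2.imwrite('pics/w7.png',im[:,:,::-1])
E
```

```text
time_s: 9.05
ee_pos: [0.5024, 0.2786, 0.1678]
eef_rot: [-3.1, 0.498, -0.006]
contact_force: [0.6, -0.2, 0.0]
grip_width: 0.0907
time_s: 9.25
ee_pos: [0.5016, 0.2781, 0.1681]
eef_rot: [3.101, -0.499, -0.0]
contact_force: [0.7, 0.2, 1.0]
grip_width: 0.0913
[0.50155273 0.27810983 0.16808204] [ 3.10123630e+00 -4.99479046e-01 -5.32410988e-05]
(np.float64(251.5025575009486), np.float64(206.55451874462506)) (np.float64(252.8176962266239), np.float64(205.6462469676478))
```

View pics/w7.png

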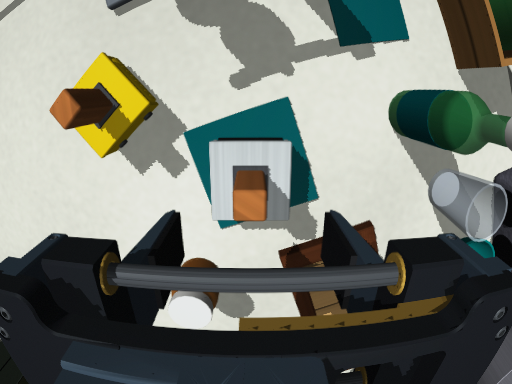

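```bash
python3 -m creep '[[-0.1,0,4,0],[-0.1,0,7.5,0],[-0.1,0,9.0,0],[-0.1,0,9.6,0],[-0.1,0,9.6,0]]'; python3 -m creep '[[0,0,0,0],[0,0,0,0],[0,0,0,0],[0,0,0,0],[0,0,0,0]]' 2 55;  python3 -m creep '[[0,0,0,0],[0,0,0,0],[0,0,0,0]]'
```

```text
time_s: 9.8
ee_pos: [0.5011, 0.2797, 0.073]
eef_rot: [-3.1, 0.497, -0.003]
contact_force: [-1.2, 0.0, -0.1]
grip_width: 0.0911
time_s: 10.3
ee_pos: [0.4999, 0.2795, 0.072]
eef_rot: [-3.102, 0.497, -0.001]
contact_force: [1.3, -0.3, -0.3]
grip_width: 0.054
time_s: 10.6
ee_pos: [0.4998, 0.2794, 0.0716]
eef_rot: [3.102, -0.497, -0.0]
contact_force: [-0.0, -0.7, -0.2]
grip_width: 0.03
```

```bash
python3 -m creep '[[0,0,0,0],[0,0,-2,0],[0,0,-5,-6],[0,0,-5,-13],[0,0,-5,-18.9]]'; python3 -m creep '[[0,0,0,0],[0,0,0,0]]'
```

```text
time_s: 11.1
ee_pos: [0.4996, 0.2793, 0.1218]
eef_rot: [3.141, 0.026, 0.0]
contact_force: [0.0, 0.1, -5.1]
grip_width: 0.0277
time_s: 11.3
ee_pos: [0.4992, 0.2791, 0.1207]
eef_rot: [3.141, 0.016, -0.003]
contact_force: [-0.3, 0.9, -4.2]
grip_width: 0.0278
```

```bash
python3 -m creep '[[1,3,0,0],[2.6,7.5,0,0],[4.3,12,0,0],[6,16.5,0,0],[6.36,17.76,0,0]]'; python3 -m creep '[[0,0,0,0],[0,0,0,0],[0,0,1,0],[0,0,1.6,0],[0,0,1.6,0]]'; python3 - <<'E'
from h import *
for n in ('side','scene','wrist'):
  im=camera(n);cv2.imwrite(f'pics/{n}8.png',im[:,:,::-1])
crop('pics/side8.png','pics/d8c.png',170,110,310,240,5)
crop('pics/scene8.png','pics/s8c.png',200,110,340,240,5)
E
```

```text
time_s: 11.8
ee_pos: [0.567, 0.0983, 0.1212]
eef_rot: [3.139, 0.011, 0.001]
contact_force: [0.9, 0.9, -4.3]
grip_width: 0.0278
time_s: 12.3
ee_pos: [0.564, 0.1035, 0.104]
eef_rot: [3.141, 0.021, -0.005]
contact_force: [-0.6, 0.5, -3.6]
grip_width: 0.028
```

View pics/d8c.png

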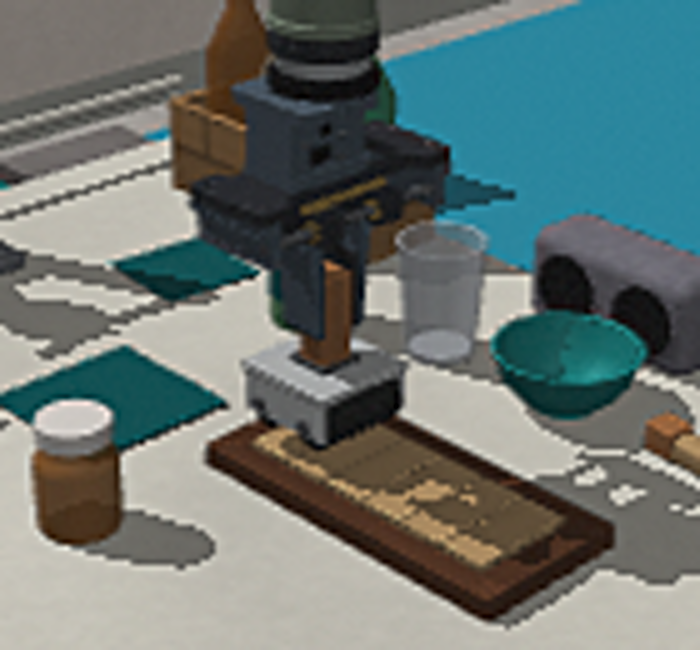

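View pics/s8c.png

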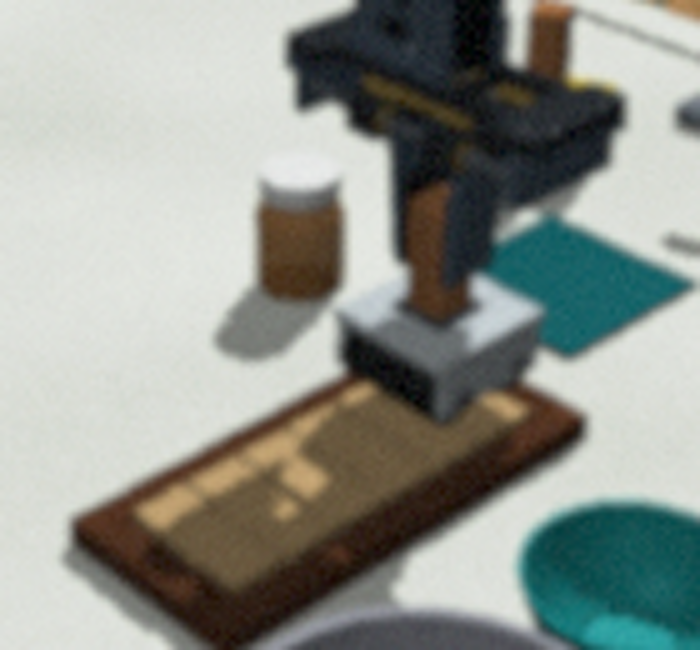

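View pics/wrist8.png

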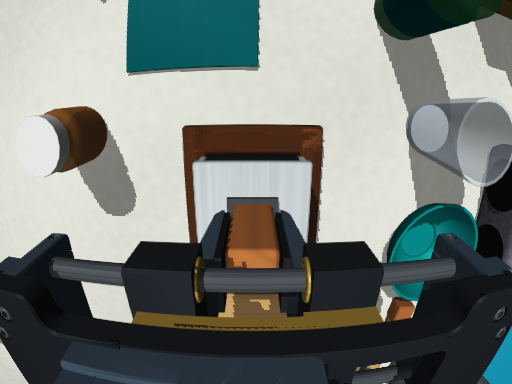

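```bash
python3 - <<'E'
from h import *
print(px('wrist',252,160,.0865),px('wrist',193,160,.0865),px('wrist',312,160,.0865))
E
python3 -m creep '[[0,0,0.8,0],[0,0,1.3,0],[0,0,1.3,0]]'; python3 -m creep '[[0,0,0.15,0],[0,0,0.15,0]]'; python3 -m creep '[[0,0,0.15,0],[0,0,0.15,0]]'
```

```text
[0.5642 0.1459 0.0865] [0.5233 0.1456 0.0865] [0.6059 0.1467 0.0865]
time_s: 12.75
ee_pos: [0.5647, 0.1024, 0.0915]
eef_rot: [3.141, 0.019, -0.004]
contact_force: [-0.2, -0.7, -4.0]
grip_width: 0.028
time_s: 12.95
ee_pos: [0.5656, 0.1026, 0.0911]
eef_rot: [3.142, 0.019, -0.0]
contact_force: [-0.1, -0.7, -5.0]
grip_width: 0.0278
time_s: 13.15
ee_pos: [0.5657, 0.1026, 0.0897]
eef_rot: [-3.141, -0.019, -0.001]
contact_force: [0.4, 0.7, -5.0]
grip_width: 0.0276
```

```bash
python3 -m creep '[[0,0,0.15,0],[0,0,0.15,0]]'; python3 -m creep '[[0,0,0.15,0],[0,0,0.15,0]]';python3 -m creep '[[0,0.5,0.15,0],[0,1,0.15,0],[0,1.5,0.15,0]]'
```

```text
time_s: 13.35
ee_pos: [0.5658, 0.1026, 0.0893]
eef_rot: [-3.141, -0.019, -0.001]
contact_force: [-2.0, -1.0, 3.5]
grip_width: 0.0281
time_s: 13.55
ee_pos: [0.5657, 0.1026, 0.088]
eef_rot: [-3.141, -0.019, -0.002]
contact_force: [-2.0, -0.4, 6.0]
grip_width: 0.0277
time_s: 13.85
ee_pos: [0.566, 0.0887, 0.0866]
eef_rot: [-3.139, -0.018, -0.002]
contact_force: [-2.3, 2.6, 5.1]
grip_width: 0.0275
```

```bash
python3 -m creep '[[0,1,0.1,0],[0,2,0.2,0],[0,3,0.25,0]]'; python3 -m creep '[[0,1,0,0],[0,2,0,0],[0,3,0,0]]'
```

```text
time_s: 14.15
ee_pos: [0.5664, 0.0581, 0.0855]
eef_rot: [-3.14, -0.018, -0.003]
contact_force: [-6.4, 4.4, 17.6]
grip_width: 0.0276
time_s: 14.45
ee_pos: [0.5669, 0.0278, 0.0855]
eef_rot: [-3.141, -0.019, -0.004]
contact_force: [-3.9, 0.9, 13.1]
grip_width: 0.028
```

```bash
python3 -m creep '[[0,1,0.05,0],[0,2,0.05,0],[0,3,0.05,0],[0,4,0.05,0]]'; python3 -m creep '[[0,1,0,0],[0,2,0,0],[0,3,0,0],[0,4,0,0],[0,4.6,0,0]]'; python3 -m creep '[[0,0,0,0]]'
```

```text
time_s: 14.85
ee_pos: [0.5674, -0.0123, 0.0855]
eef_rot: [-3.141, -0.019, -0.004]
contact_force: [-4.6, 2.0, 16.7]
grip_width: 0.0277
time_s: 15.35
ee_pos: [0.568, -0.0589, 0.0855]
eef_rot: [3.141, 0.018, 0.004]
contact_force: [-4.8, 1.1, 16.4]
grip_width: 0.028
time_s: 15.45
ee_pos: [0.568, -0.0595, 0.0854]
eef_rot: [3.14, 0.018, 0.004]
contact_force: [-5.0, -1.3, 15.7]
grip_width: 0.0279
```

```bash
python3 -m creep '[[0,-1,0.1,0],[0,-2,0.15,0],[0,-3,0.15,0],[0,-4,0.15,0],[0,-5,0.15,0]]'; python3 -m creep '[[0,-1,0.05,0],[0,-2,0.05,0],[0,-3,0.05,0],[0,-4,0.05,0],[0,-5,0.05,0]]'; python3 -m creep '[[0,-1,0,0],[0,-2,0,0],[0,-3,0,0],[0,-4,0,0],[0,-5,0,0]]'; python3 -m creep '[[0,-1,0,0],[0,-1.4,0,0],[0,-1.4,0,0]]'
```

```text
time_s: 15.95
ee_pos: [0.5675, -0.0088, 0.0854]
eef_rot: [3.14, 0.02, 0.005]
contact_force: [-7.2, -2.7, 24.8]
grip_width: 0.0278
time_s: 16.45
ee_pos: [0.567, 0.0414, 0.0854]
eef_rot: [3.141, 0.019, 0.006]
contact_force: [-7.0, -1.9, 25.2]
grip_width: 0.0282
time_s: 16.95
ee_pos: [0.5665, 0.0918, 0.0854]
eef_rot: [3.141, 0.02, 0.006]
contact_force: [-7.5, -2.8, 27.0]
grip_width: 0.0282
time_s: 17.25
ee_pos: [0.5663, 0.1068, 0.0854]
eef_rot: [-3.14, -0.02, -0.006]
contact_force: [-8.0, 0.7, 26.0]
grip_width: 0.0279
```

```bash
python3 -m creep '[[0,0,-1,0],[0,0,-4,0],[0,-4,-6,0],[0,-8,-7,0],[0,-10,-7,0]]'; python3 -m creep '[[0,0,0,0],[0,0,0,0]]'; python3 - <<'E'
from h import *
for n in ('side','scene','wrist'):
  im=camera(n);cv2.imwrite(f'pics/{n}9.png',im[:,:,::-1])
crop('pics/side9.png','pics/d9c.png',170,110,310,240,5)
crop('pics/scene9.png','pics/s9c.png',200,110,340,240,5)
E
```

```text
time_s: 17.75
ee_pos: [0.5655, 0.2088, 0.1517]
eef_rot: [-3.139, -0.021, -0.007]
contact_force: [0.9, -0.4, -5.0]
grip_width: 0.028
time_s: 17.95
ee_pos: [0.5638, 0.2055, 0.1492]
eef_rot: [3.14, 0.021, -0.002]
contact_force: [-0.2, -0.3, -5.3]
grip_width: 0.028
```

View pics/d9c.png

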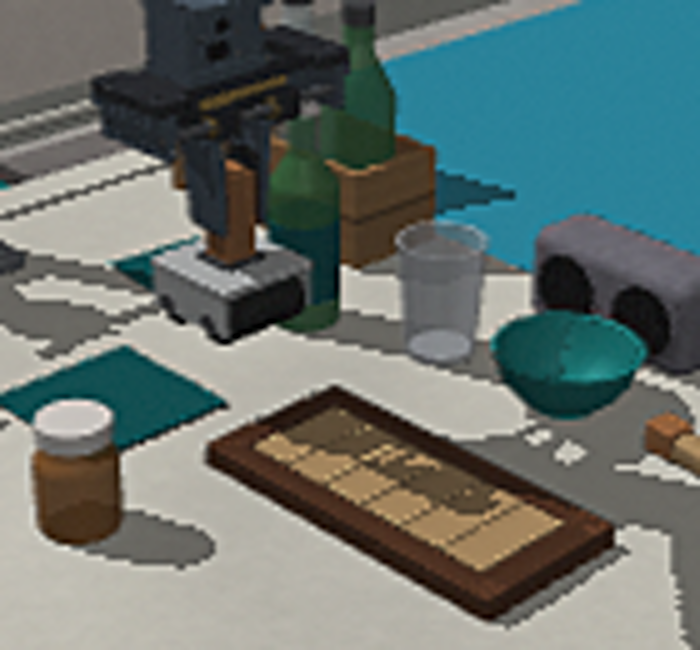

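View pics/s9c.png

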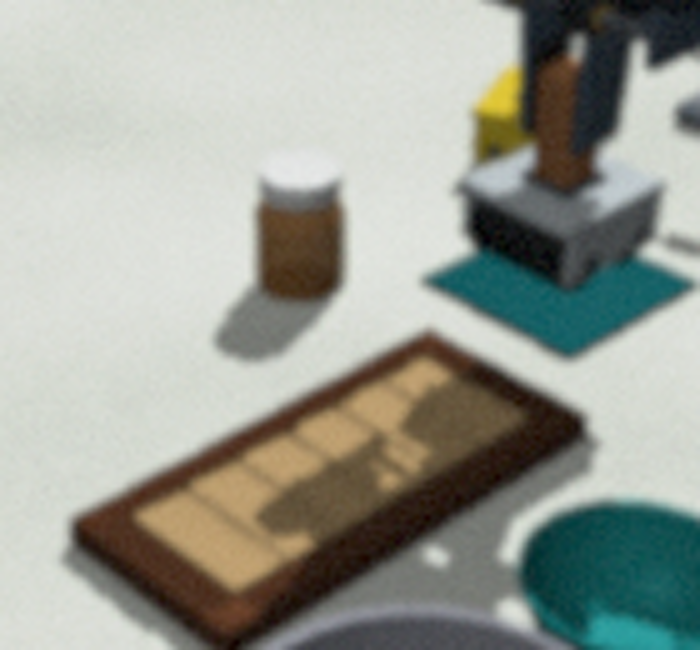

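```bash
python3 - <<'E'
from h import *
def edge(path,cam,cols,p0,p1):
    # slat low-x edge predicted line between board pts, find subpixel vertical transition slat->frame and frame outer->table
    im=cv2.imread(path)[:,:,1].astype(float)  # green
    out=[]
    for u in cols:
        t=(u-p0[0])/(p1[0]-p0[0]);v=p0[1]+t*(p1[1]-p0[1])
        vs=np.arange(v-7,v+7,0.1);g=np.array([np.interp(y,np.arange(384),im[:,u]) for y in vs])
        out.append(vs[np.argmin(np.gradient(g))]-v)
    return np.round(out,1)
a=np.radians(.7)
def W(xb,yb,z): return [.566+np.cos(a)*xb-np.sin(a)*yb,.0223+np.sin(a)*xb+np.cos(a)*yb,z]
for cam,xe,ye in (('side',(-.042,-.042),(.11,-.11)),('scene',(.042,.042),(.11,-.11))):
    i=camera_info(cam)
    p0=proj(cam,W(xe[0],ye[0],.022),i);p1=proj(cam,W(xe[1],ye[1],.022),i);q0=proj(cam,W(xe[0],ye[0],.018),i)
    print(cam,np.round(p0,1),np.round(p1,1),'expected shift',round(q0[1]-p0[1],2))
    us=range(int(min(p0[0],p1[0]))+3,int(max(p0[0],p1[0]))-2,3)
    for f in (['side0','d1','side9'] if cam=='side' else ['scene0','s4','scene9']):
        e=edge(f'pics/{f}.png',cam,us,p0,p1);print(f,e,'med',np.median(e))
E
```

```text
side [220.8 198.5] [265.3 223. ] expected shift 0.95
side0 [-7.  -0.2 -0.9 -6.5 -2.2 -0.8 -0.5 -4.1 -0.8 -0.4 -5.1 -0.7 -1.4 -1. ] med -0.95
d1 [-7.  -0.2 -0.9 -6.5 -2.2 -0.8 -0.5 -4.1 -0.8 -0.4 -5.1 -0.7 -1.4 -1. ] med -0.95
side9 [-7.  -0.2  0.1  0.5 -1.2  0.2  0.5 -0.1  0.2  0.6 -4.1  0.3  0.6 -0. ] med 0.15000000000000002
scene [304.2 192.1] [246.8 226. ] expected shift 1.13
scene0 [ 2.4  1.2  2.  -0.2  0.5  0.3  0.1 -0.2  0.6  0.4  0.2 -0.1 -0.3  0.5
  0.2 -0.   0.8  0.6] med 0.35
s4 [ 0.4  0.2  1.   0.8  0.5  0.3  0.1  0.8  0.6  0.4  0.2  0.9  0.7 -0.5
  0.2 -0.  -0.2 -0.4] med 0.35
scene9 [ 1.4  2.2  2.   1.8  1.5  1.3  1.1  1.8  2.6  1.4  1.2 -1.1  1.7  2.5
  1.2  1.   1.8  1.6] med 1.55
```

View pics/wrist9.png

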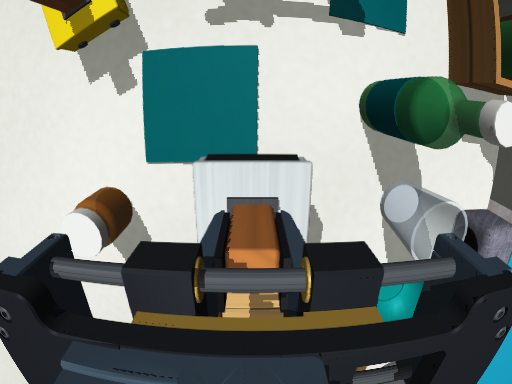

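```bash
python3 -m creep '[[-1.5,-2,0,0],[-3.5,-4.5,0,0],[-5.5,-7,0,0],[-5.9,-7.7,0,0],[-5.9,-7.7,0,0]]'; python3 -m creep '[[0,0,2,0],[0,0,4.5,0],[0,0,6.2,0],[0,0,6.8,0],[0,0,6.8,0]]'; python3 -m creep '[[0,0,0.3,0],[0,0,0.6,0],[0,0,0.6,0]]'
```

```text
time_s: 18.6
ee_pos: [0.504, 0.282, 0.1502]
eef_rot: [3.141, 0.021, 0.0]
contact_force: [-0.7, 0.2, -4.4]
grip_width: 0.0278
time_s: 19.1
ee_pos: [0.5047, 0.2807, 0.0814]
eef_rot: [3.14, 0.017, -0.002]
contact_force: [-0.3, 0.3, -4.0]
grip_width: 0.0277
time_s: 19.4
ee_pos: [0.5045, 0.2819, 0.0765]
eef_rot: [-3.141, -0.019, -0.001]
contact_force: [-0.6, 0.9, -4.4]
grip_width: 0.0279
```

```bash
python3 -m creep '[[0,0,0.2,0],[0,0,0.3,0],[0,0,0.3,0]]';python3 -m creep '[[0,0,0.15,0],[0,0,0.15,0]]';python3 -m creep '[[0,0,0.1,0],[0,0,0.1,0]]'
```

```text
time_s: 19.7
ee_pos: [0.5043, 0.2819, 0.0731]
eef_rot: [3.141, 0.019, -0.0]
contact_force: [0.6, -0.2, -3.4]
grip_width: 0.0278
time_s: 19.9
ee_pos: [0.5044, 0.282, 0.0717]
eef_rot: [-3.141, -0.019, -0.0]
contact_force: [-0.2, -0.0, -4.1]
grip_width: 0.0279
time_s: 20.1
ee_pos: [0.5044, 0.282, 0.0716]
eef_rot: [-3.141, -0.019, -0.001]
contact_force: [-2.4, -0.6, 3.0]
grip_width: 0.0277
```

Contact made (force flipped upward). Release and rise.

```bash
python3 -m creep '[[0,0,0,0],[0,0,0,0],[0,0,0,0],[0,0,0,0],[0,0,0,0]]' 9.1;python3 -m creep '[[0,0,0,0],[0,0,0,0]]';python3 -m creep '[[0,0,-3,0],[0,0,-7,0],[0,0,-12,0],[0,3,-16,0],[0,8,-17,0]]'; python3 -m creep '[[0,4,0,0],[0,4,0,0],[0,4,0,0]]'; python3 - <<'E'
from h import *
for n in ('side','scene','wrist'):
  im=camera(n);cv2.imwrite(f'pics/{n}10.png',im[:,:,::-1])
print(sense()['ee_pos'])
E
```

```text
time_s: 20.6
ee_pos: [0.5045, 0.2819, 0.0706]
eef_rot: [-3.142, -0.019, -0.0]
contact_force: [-0.3, -1.4, 1.2]
grip_width: 0.0649
time_s: 20.8
ee_pos: [0.5044, 0.2819, 0.0706]
eef_rot: [3.142, 0.019, 0.0]
contact_force: [0.1, 0.2, 0.0]
grip_width: 0.0809
time_s: 21.3
ee_pos: [0.5079, 0.2048, 0.2457]
eef_rot: [-3.137, -0.025, -0.016]
contact_force: [0.7, -1.0, -0.4]
grip_width: 0.0911
time_s: 21.6
ee_pos: [0.5058, 0.1624, 0.2406]
eef_rot: [-3.141, -0.016, -0.001]
contact_force: [-0.8, -0.6, 0.2]
grip_width: 0.091
[0.5057452  0.16387743 0.24010758]
```

View pics/side10.png

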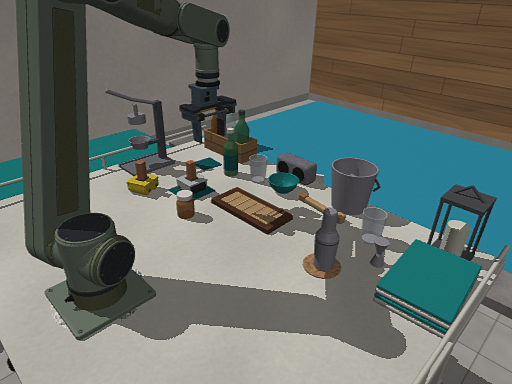

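View pics/scene10.png

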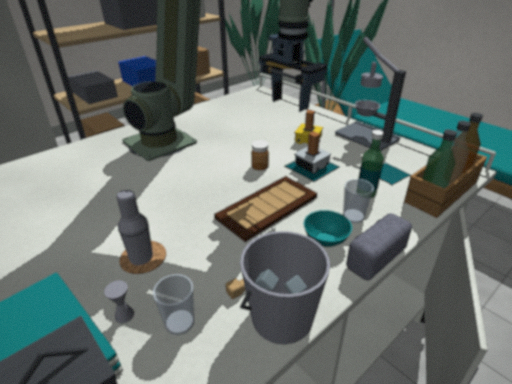

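View pics/wrist10.png

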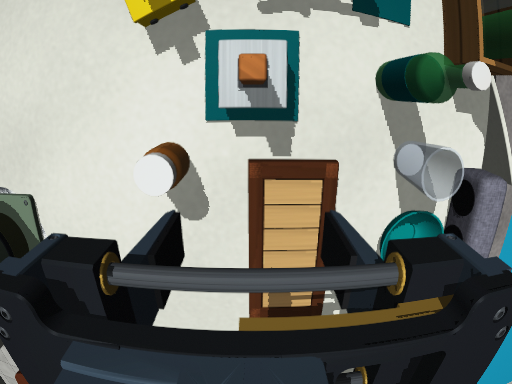

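```bash
python3 - <<'E'
from h import *
a=np.radians(.7)
def W(xb,yb,z): return [.566+np.cos(a)*xb-np.sin(a)*yb,.0223+np.sin(a)*xb+np.cos(a)*yb,z]
for cam,xe,f0,f1 in (('side',-.042,'side0','side10'),('scene',.042,'scene0','scene10')):
    i=camera_info(cam)
    A,B=[cv2.imread(f'pics/{f}.png')[:,:,1].astype(float) for f in (f0,f1)]
    for k,yc in enumerate((-95,-57,-19,19,57,95)):
        r=[]
        for d in np.linspace(-15,15,9):
            u,v=proj(cam,W(xe,(yc+d)/1000,.022),i);_,v2=proj(cam,W(xe,(yc+d)/1000,.018),i)
            vs=np.arange(v-4,v+5,.1)
            def e(I):
                g=cv2.remap(I.astype(np.float32),np.full(vs.shape,u,np.float32)[:,None],vs.astype(np.float32)[:,None],cv2.INTER_LINEAR).ravel()
                g=cv2.GaussianBlur(g[:,None],(1,15),5).ravel();w=np.clip(-np.gradient(g),0,None);w*=w>w.max()*.4
                return (w*vs).sum()/w.sum()
            r.append((e(B)-e(A))/(v2-v)*4)
        print(cam,'slat',k,'drop mm',round(float(np.median(r)),1))
m=cv2.imread('pics/wrist10.png');cv2.imwrite('pics/w10c.png',cv2.resize(m[150:330,230:350],None,fx=3.3,fy=3.3))
print(search_frame('roller_center','wrist')[:1],search_frame('shaker_center','side')[:1],sense()['time_s'])
crop('pics/side10.png','pics/d10c.png',205,180,300,235,8)
E
```

```text
side slat 0 drop mm 3.3
side slat 1 drop mm 2.8
side slat 2 drop mm 3.2
side slat 3 drop mm 3.0
side slat 4 drop mm 2.8
side slat 5 drop mm 2.9
scene slat 0 drop mm -0.0
scene slat 1 drop mm 3.7
scene slat 2 drop mm 3.9
scene slat 3 drop mm 4.1
scene slat 4 drop mm 4.0
scene slat 5 drop mm 4.0
[{'location': [0.3716, 0.3776, 0.0486], 'conf': 0.71}] [{'location': [0.4866, -0.349, 0.1019], 'conf': 0.81}] 21.85
```

View pics/d10c.png

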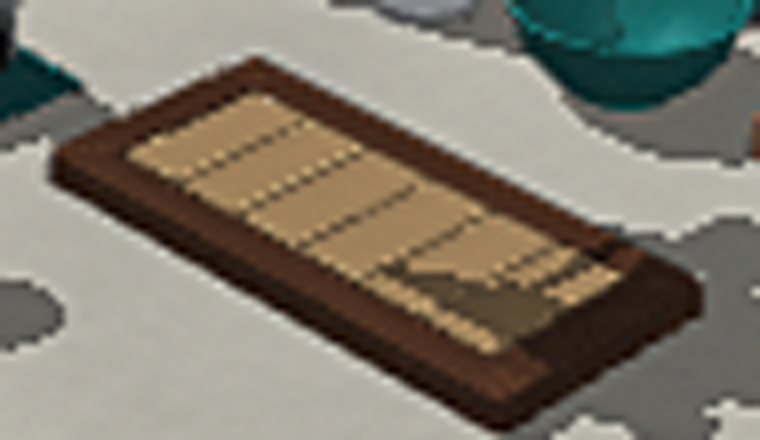

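```bash
python3 - <<'E'
from h import *
a=np.radians(.7)
def W(xb,yb,z): return [.566+np.cos(a)*xb-np.sin(a)*yb,.0223+np.sin(a)*xb+np.cos(a)*yb,z]
for cam,xe,f0,f1 in (('scene',.042,'s4','scene10'),('scene',.042,'s4','scene9'),('side',-.042,'d4','side10'),('side',-.042,'d4','side9')):
    i=camera_info(cam)
    A,B=[cv2.imread(f'pics/{f}.png')[:,:,1].astype(float) for f in (f0,f1)]
    o=[]
    for k,yc in enumerate((-95,-57,-19,19,57,95)):
        r=[]
        for d in np.linspace(-15,15,21):
            u,v=proj(cam,W(xe,(yc+d)/1000,.022),i);_,v2=proj(cam,W(xe,(yc+d)/1000,.018),i)
            vs=np.arange(v-4,v+5,.1)
            def e(I):
                g=cv2.remap(I.astype(np.float32),np.full(vs.shape,u,np.float32)[:,None],vs.astype(np.float32)[:,None],cv2.INTER_LINEAR).ravel()
                g=cv2.GaussianBlur(g[:,None],(1,15),5).ravel();w=np.clip(-np.gradient(g),0,None);w*=w>w.max()*.4
                return (w*vs).sum()/w.sum()
            r.append((e(B)-e(A))/(v2-v)*4)
        o.append(round(float(np.median(r)),1))
    print(f0,f1,o)
E
```

```text
s4 scene10 [3.0, 3.8, 3.8, 4.0, 4.1, 3.7]
s4 scene9 [4.0, 4.9, 4.6, -0.5, 5.1, 4.7]
d4 side10 [3.3, 2.5, 3.2, 3.2, 3.0, 2.9]
d4 side9 [3.3, 2.8, 3.4, 3.1, 2.9, 2.7]
```

```bash
python3 - <<'E'
from station import *
print(sense()['contact_force'],sense()['time_s']);print(close_job())
E
```

```text
[-0.40425282  0.46948783 -0.08995503] 21.85
the job is handed in; nothing more can be done
None
```

The job is handed in at 21.85 s: the shaker is on the coaster, the board has been rolled flush as far as I can measure, and the roller is parked on its mat. No verdict came back.

- **Shaker:** I lifted it by its cap and set it upright near the centre of the cork coaster. In the last side and scene pictures it stands there, clear of the board.
- **Rolling:** I took the grey roller, not the yellow look-alike, by its grip. I set it down lightly, then rolled one pass to slat 0 at about 15–20 N and one back to slat 5 at about 25–30 N. The drums covered all six slats, and the fingers stayed clear of the board.
- **Parking:** The roller is released on the larger mat (129 mm square; the other is about 90 mm). It looks centred and upright in the wrist picture. The gripper is open and clear, and the force reading is near zero.
- **Flushness:** The tool came down about 4 mm from first contact to the rolling height. The scene camera shows the slats 3.0–4.1 mm lower and the side camera 2.5–3.4 mm lower, with about 0.5 mm of noise. Both cameras show the drop roughly even along the row.

**Checks that disagreed:**
- The side camera put two to four slats just under the 3 mm limit, slat 1 lowest at 2.5–2.8 mm. I took this as measurement noise and did not roll again.
- One scene reading gave 0 mm for slat 0 because the shaker's shadow lay across the starting picture. Measured against a later starting picture, it gave 3.0 mm.
- One scene reading of slat 3 (-0.5 mm) was also off; the other pictures gave 3.0–4.1 mm.
- The last network search for the roller found the yellow one, so I judged the parking from the picture.
- The tool height did not change when I pressed harder on the second pass, although the slat stops should give a little. I did not find out why.

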